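Open the cutlery caddy's lower tier and lay in the serving tools

ROBOT

A 6-joint arm with a two-finger parallel gripper is mounted at the origin on the work surface. World frame = base frame: x ahead of the robot, y to its left, z up, the work surface at z = 0. Lengths are in m, angles in rad, forces in N, time in s.
With the tool pointing down it reaches from about 0.25 to 0.725 m from the base axis. Payload 4 kg.
Tool frame: the origin (TCP) lies on the centre line of the jaws, within the pads' length; the fingertips stand 14 mm ahead of it and the grasp point (between the pads) lies 5 mm behind it; z points along the fingers, x is the direction in which the jaws open and shut, and the axes are right-handed (so a half turn about z gives the same grasp; the last joint's range is limited). The gripper opens to 85 mm and grips with 20 to 120 N. Pads are 22 mm wide; open, the fingers measure 114 mm over their backs; the gripper's body (76 mm by 85 mm) begins 54 mm behind the grasp point. The pads swing forward as they close: fully open they stand 13 mm farther back than shut.
Start: joints at [-1.34, 0.241, 0.005, 1.335, 0, 1.571], TCP at [0.114, -0.487, 0.245] pointing down, gripper open.
Joint ranges: [-2.72, 2.72], [-1.05, 1.87], [-1.09, 1.28], [-1.99, 2.15], [-1.42, 1.44], [-3.14, 3.14]. Speed limits (rad/s): [2.79, 2.79, 3.14, 3.14, 3.14, 3.14].

INTERFACE

Orientations are given as a unit quaternion [x, y, z, w].
In Python, from workcell import bot gives the robot as it stands.
- The arm moves only by the tool play_rows, never from a script. Its argument "motion" is a list of rows, each an object with "fingers": the closure, from -1 (fully open) to 1 (shut), so that 0 is half open; "translation": the shift along the tool's x, y, z in cm, a list of three; "roll": the turn about the tool's z in degrees. A call has 1 to 20 rows; each row is the pose to reach, as a shift and turn from the pose commanded when the call began, along the tool's axes at that moment; what a row does not reach only later rows make up. A row lasts 1/12 s, in which the tool goes at most 41.7 mm and 7.16 degrees, less where a joint would pass 70% of its speed; a pose out of reach is approached as far as the arm can. A call with a gripper value outside its range is refused whole. The fingers move at their own pace and stop on an object; the grip force is fixed at half the most. Time passes only in rows, so rows that repeat a pose let the fingers close. It gives the time, the measured TCP pose, the force and the opening at its end, in the units of the state.
- bot.get_obs(): the state, without advancing time (a new reading comes with each control period).
- bot.camera(name): name is "scene" or "top"; returns a dict with "pixels" (420x560x3 uint8, red, green, blue), "intrinsics" (3x3 intrinsics, pixels), "world_to_cam" (4x4, takes a point from world to camera coordinates). Camera axes: x right, y down, z forward; pixel columns grow to the right and rows downward; lengths in m; the calibration is good to about 2 mm. A picture is of the moment at which its call begins. There is no depth.
- bot.job_done(): hands the job in, once; it reports no verdict.
The state is a dict: "clock": time; "joint_pos": joint angles; "joint_vel": joint speeds; "tau": joint torques, N m; "eef_pos": TCP position; "tool_rot": TCP orientation; "ft_force": force on the tool from outside, world axes, zero at the start; "ft_torque": the same for the moment, N m; "grip_width": finger opening in m.
Only numpy, scipy, OpenCV 4.12 (cv2) and the standard library are available. Lean on these libraries where they do the work, as an engineer would, in place of code of your own. Each camera call takes 0.05 s, during which the arm holds its last target. There are 200 camera calls.

TASK

Swing the caddy's orange flap up past upright and leave it standing open out of the way, then lay the red-handled serving spoon and the blue-handled turner flat in the lower tier beneath it, one in each of the two bays (either may go in either). Put the tools down gently, do not drop or throw them, and leave the other crockery and bottles on the counter as they stand.

Things in the scene. Friction and masses are not known exactly. Their poses are not given: they have to be found in the camera images.
- caddy: Grey two-tier cutlery caddy, fixed to the counter, 260 mm (its x) by 200 mm (y); origin at the centre of its underside, z up. Its lower tier, under the flap, is empty. Walls 5 mm thick: the long ones (y = +-0.0975) reach 56 mm above the counter, the end ones (x = +-0.1275) 82 mm. A 6 mm thick rib along x at y = 0, its top 22 mm above the counter, parts two bays.
- bay_a (a point): Floor centre of one lower-tier bay, at y = +0.049, z = 0.006 of the caddy (the side of the flap's free edge). Each bay is 250 mm (caddy's x) by 92 mm (y).
- bay_b (a point): Floor centre of the other bay, at y = -0.049, z = 0.006 of the caddy (the hinge side).
- flap (a joint): Angle of the orange flap: 0 closed (level), 1.571 upright, 2.2 the stop, leaning back outside the caddy. It starts nearly shut, up to 0.25 ajar. The hinge is stiff and the flap stays where it is left; moving it at the bar takes up to about 4 N.
- flap_hinge (a point): Middle of the hinge axis, which runs along the caddy's x at its y = -0.0975, z = 0.058. Flap: 246 mm along the axis, 196 mm away from it, 5 mm thick, 0.25 kg. Opening lifts its free edge (the caddy's +y side) up and over to the -y side. This point's axes turn with the flap: y along the flap away from the hinge, z out of its upper face.
- flap_bar (a point): Centre of the flap's handle: a round steel bar 10 mm thick, 100 mm long, parallel to the hinge, on two end posts, 35 mm above the flap's upper face, 12 mm from its free edge. From flap_hinge it lies at y = 0.184, z = 0.04 in the flap's turning axes; once upright the bar is on the outer (caddy's -y) side.
- spoon_grip (a point): Serving spoon with a red handle. Lies along its x, round steel bowl towards +x, z up; 180 mm long. Red handle: straight bar 22 mm wide (y), 20 mm tall. This point is at the handle's mid-height (10 mm above the underside), near the balance point; the handle runs from 70 mm behind it to 40 mm ahead, a neck and steel head (62 mm across, 16 mm tall) on to 113 mm ahead. 0.13 kg +-30 %.
- turner_grip (a point): Slotted turner with a blue handle. Lies along its x, flat steel blade towards +x, z up; 180 mm long. Blue handle: straight bar 22 mm wide (y), 20 mm tall. This point is at the handle's mid-height (10 mm above the underside), near the balance point; the handle runs from 70 mm behind it to 40 mm ahead, a neck and steel head (60 mm wide, 4 mm thick) on to 113 mm ahead. 0.13 kg +-30 %.
- spoon: The same serving spoon; origin on its underside, 90 mm from either end.
- turner: The same turner; origin on its underside, about 90 mm from either end.
- can: Bystander: red drink can, 66 mm across, 115 mm tall; origin at the centre of its underside.
- jar: Bystander: amber jar with a red cap, 72 mm across, 100 mm tall; origin at the centre of its underside.
- bowl: Bystander: blue bowl, 130 mm across, 55 mm tall; origin at the centre of its underside.
- dish: Bystander: small white dish, 84 mm across, 28 mm tall; origin at the centre of its underside.
- cup: Bystander: green cup, 72 mm across, 90 mm tall; origin at the centre of its underside.
- sauce: Bystander: black sauce bottle with a red cap, 60 mm across, 170 mm tall; origin at the centre of its underside.
Not all that is in view belongs to the job. What is shaped like the turner but turquoise is not meant.

How it is judged:
By the outcome, as a careful person would: the job done as asked, in the order asked, and still so for the second after the job is handed in, with the robot touching nothing.
It also fails if it takes over 72 s, if anything falls off the work surface, if the arm or the gripper's body presses on something with over 40 N, if the wrist force passes 120 N, or if a joint passes its speed limit or range.

## Working session

There is one attempt and no reset: what is moved stays moved. The work goes in short steps, Python scripts to look and compute and a tool call to move; the robot and the scene stay as the last step left them, time stands still between calls to the robot, and variables do not carry over. Pictures are saved under pics/ and viewed, about 8 in all and at most 12, crops included, and the job is handed in when it is done.

Besides the shell and the picture viewer there is one more tool, called after ">>>" as a command line: name --argument value ..., lists and objects as JSON in quotes. play_rows: Moves the arm, as the interface text tells. Its arguments: {"type":"object","properties":{"motion":{"type":"array","items":{"type":"object","properties":{"fingers":{"type":"number"},"translation":{"type":"array","items":{"type":"number"}},"roll":{"type":"number"}}}}},"required":["motion"]}

```bash
mkdir -p pics; ls
python3 - <<'E'
from workcell import bot
import cv2,numpy as np
np.set_printoptions(precision=4,suppress=True)
o=bot.get_obs(); print(o)
for n in("top","scene"):
    c=bot.camera(n); cv2.imwrite(f"pics/{n}0.png",cv2.resize(c["pixels"][:,:,::-1],(784,588),interpolation=cv2.INTER_CUBIC)); np.savez(f"{n}0.npz",**c)
    print(n,c["intrinsics"],c["world_to_cam"])
E
```

```text
pics
{'clock': 0.0, 'joint_pos': array([-1.34  ,  0.2414,  0.0037,  1.3352, -0.    ,  1.5708]), 'joint_vel': array([ 0.0012, -0.0007,  0.0004, -0.0012, -0.0012, -0.001 ]), 'tau': array([ -0.0006, -37.2311,  25.2411,   0.0167,   0.0002,  -0.    ]), 'eef_pos': array([ 0.1142, -0.4861,  0.2444]), 'tool_rot': array([ 0.7838, -0.621 , -0.0008, -0.0007]), 'ft_force': array([ 1.1891,  0.2276, -0.0163]), 'ft_torque': array([0.0085, 0.0514, 0.0236]), 'grip_width': 0.08558040922518284}
top [[379.0799   0.     280.593 ]
 [  0.     379.0799 206.2857]
 [  0.       0.       1.    ]] [[-0.0078 -1.      0.0038  0.0829]
 [-0.9915  0.0072 -0.1303  0.5144]
 [ 0.1303 -0.0048 -0.9915  1.051 ]
 [ 0.      0.      0.      1.    ]]
scene [[421.6877   0.     272.1941]
 [  0.     421.6877 205.749 ]
 [  0.       0.       1.    ]] [[-0.121   0.9926  0.0129 -0.0209]
 [ 0.5971  0.0831 -0.7978 -0.2339]
 [-0.793  -0.0888 -0.6028  1.5962]
 [ 0.      0.      0.      1.    ]]
```

View pics/top0.png

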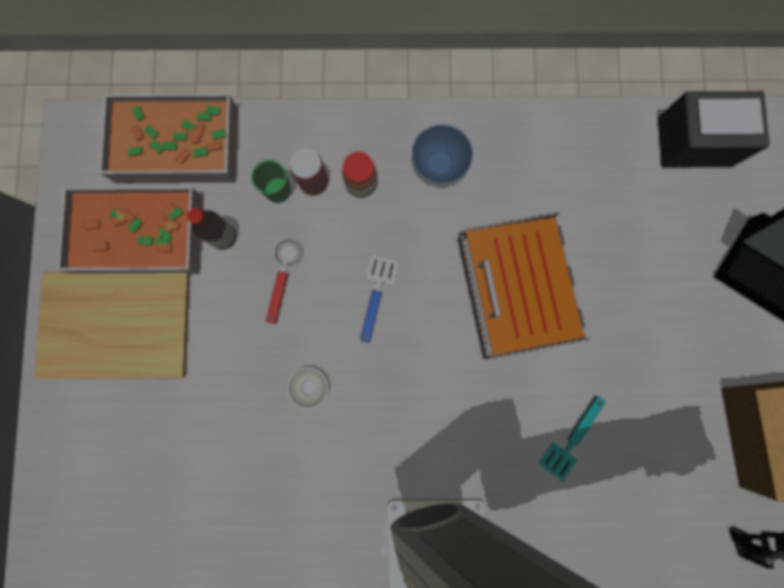

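View pics/scene0.png

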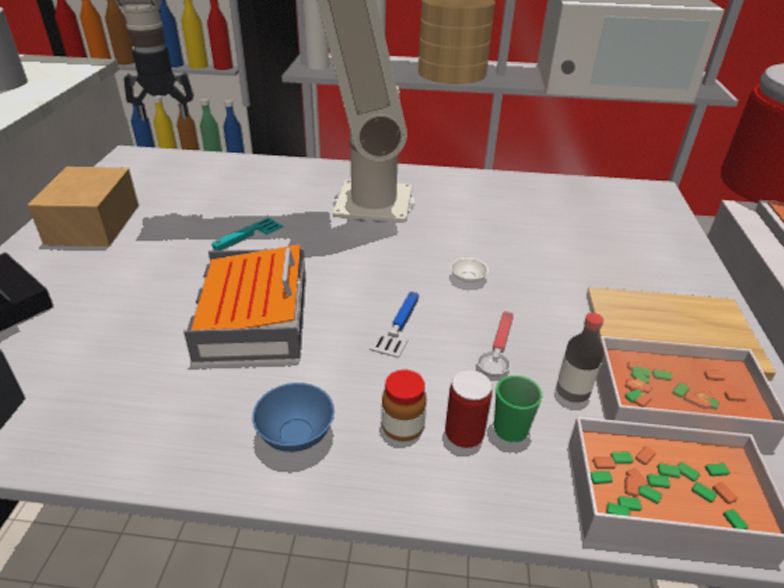

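In the top view the red-handled spoon is at about (277,297). The blue-handled turner is at (371,316), and the turquoise look-alike at (572,440) is not meant. The caddy is at (525,285) with the bar on its left (490,289), so the hinge is on the right. I'll confirm with one enlarged composite and measure.

```bash
cat > h.py <<'E'
import numpy as np,cv2
from workcell import bot
np.set_printoptions(precision=4,suppress=True)
def px(c,P):
    P=np.atleast_2d(P); q=P@c["world_to_cam"][:3,:3].T+c["world_to_cam"][:3,3]; q=q@c["intrinsics"].T
    return q[:,:2]/q[:,2:]
def ray(c,uv,z):
    R=c["world_to_cam"][:3,:3]; t=c["world_to_cam"][:3,3]; o=-R.T@t
    d=(R.T@np.linalg.inv(c["intrinsics"])@np.c_[np.atleast_2d(uv),np.ones(len(np.atleast_2d(uv)))].T).T
    return (o+d*((z-o[2])/d[:,2])[:,None])[:,:2]
def mask(img,lo,hi):
    return cv2.inRange(cv2.cvtColor(img,cv2.COLOR_RGB2HSV),np.array(lo),np.array(hi))
E
python3 - <<'E'
from h import *
t=dict(np.load("top0.npz"));s=dict(np.load("scene0.npz"))
def crop(c,u,v,w,h):
    return cv2.resize(c["pixels"][v:v+h,u:u+w,::-1],(400,300),interpolation=cv2.INTER_CUBIC)
im=np.vstack([np.hstack([crop(t,310,145,140,105+10*0),crop(s,120,165,120,90)]),np.hstack([crop(t,180,160,120,90),crop(t,365,270,100,75)])])
cv2.imwrite("pics/comp.png",im)
for n,lo,hi,box in(("red",(0,120,60),(6,255,255),(180,190,215,240)),("blue",(108,120,60),(125,255,255),(250,195,280,250)),("orange",(7,150,90),(20,255,255),(320,140,430,260))):
    m=mask(t["pixels"],lo,hi);b=np.zeros_like(m);b[box[1]:box[3],box[0]:box[2]]=255;m&=b
    ys,xs=np.nonzero(m);r=cv2.minAreaRect(np.c_[xs,ys].astype(np.float32));print(n,len(xs),r,)
    z=.02 if n!="orange" else .07
    q=cv2.boxPoints(r);print(ray(t,q,z), "center",ray(t,[r[0]],z))
R=t["world_to_cam"];print("topcam",-R[:3,:3].T@R[:3,3]);R=s["world_to_cam"];print("scenecam",-R[:3,:3].T@R[:3,3])
# heads (bright steel) by clicks from the overview
print("spoon head",ray(t,np.array([[288,252]])/1.4,.012),"turner head",ray(t,np.array([[382,270]])/1.4,.003))
E
```

```text
red 211 ((197.38238525390625, 211.97061157226562), (6.063390254974365, 35.65273666381836), 14.03624439239502)
[[0.4543 0.3393]
 [0.5547 0.3166]
 [0.5503 0.2994]
 [0.4499 0.3224]] center [[0.502  0.3195]]
blue 187 ((264.5294189453125, 225.38238525390625), (5.578319072723389, 35.41019821166992), 14.03624439239502)
[[0.4146 0.1458]
 [0.5135 0.1209]
 [0.5094 0.1053]
 [0.4106 0.1303]] center [[0.4617 0.1257]]
orange 5305 ((374.39495849609375, 202.90957641601562), (91.48890686035156, 65.12272644042969), 77.10625457763672)
[[ 0.6243 -0.0671]
 [ 0.665  -0.2473]
 [ 0.4139 -0.2913]
 [ 0.3758 -0.1163]] center [[ 0.5178 -0.1806]]
topcam [0.3738 0.0842 1.1087]
scenecam [1.4029 0.1819 0.7758]
spoon head [[0.5975 0.2987]] turner head [[0.5592 0.1015]]
```

View pics/comp.png

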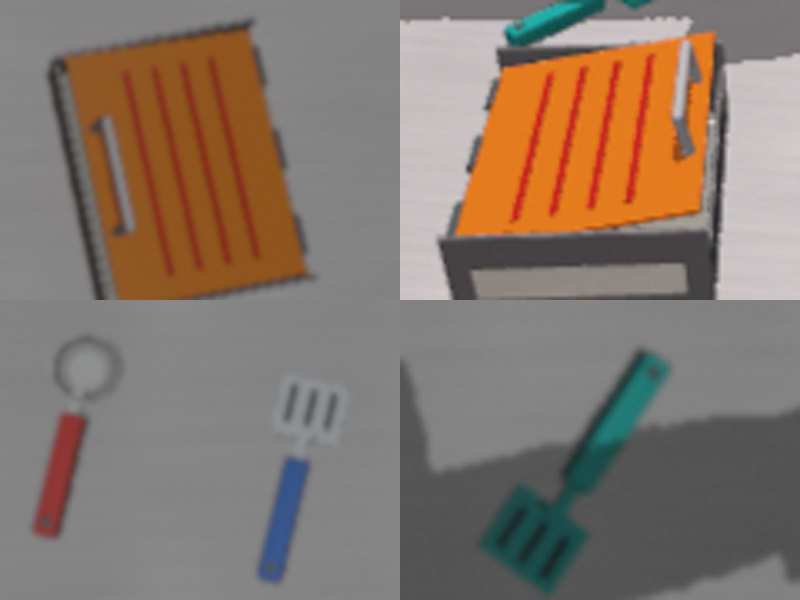

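The crop confirms it: the spoon has the red handle and steel ring, the turner has the blue handle and steel slotted blade, and the turquoise one is a decoy. Next is a caddy pose and flap angle fit from corner pixels.

```bash
cat >> h.py <<'E'
def cad(p,L):
    c,s=np.cos(p[2]),np.sin(p[2]); L=np.atleast_2d(L)
    return np.c_[p[0]+c*L[:,0]-s*L[:,1],p[1]+s*L[:,0]+c*L[:,1],L[:,2]]
def fl(a,L):  # flap frame -> caddy frame
    L=np.atleast_2d(L);c,s=np.cos(a),np.sin(a)
    return np.c_[L[:,0],-.0975+c*L[:,1]-s*L[:,2],.058+s*L[:,1]+c*L[:,2]]
E
python3 - <<'E'
from h import *
from scipy.optimize import least_squares
t=dict(np.load("top0.npz"));s=dict(np.load("scene0.npz"))
W=[(.13,.1,.082),(.13,-.1,.082),(-.13,-.1,.082)]
Tw=np.array([(329.3,167),(398.2,152.7),(420.3,242)])
Ws=[(.13,-.1,.082),(.13,.1,.082),(-.13,-.1,.082)]
Sw=np.array([(132,237),(213,234.9),(150,180)])
B=[(.05,.184,.04),(-.05,.184,.04)];Tb=np.array([(346.75,186.3),(354.8,225.5)]);Sb=np.array([(205.5,210),(206.4,177.6)])
F=[(-.123,.196,0),(.123,.196,0)];Sf=np.array([(213.9,174.9),(210,228)])
def f(p):
    return np.r_[px(t,cad(p,W))-Tw,px(s,cad(p,Ws))-Sw,px(t,cad(p,fl(p[3],B)))-Tb,px(s,cad(p,fl(p[3],B)))-Sb,px(s,cad(p,fl(p[3],F)))-Sf].ravel()
r=least_squares(f,[.52,-.18,.2,.1],loss="soft_l1")
print(r.x);print(f(r.x).reshape(-1,2).round(1));p=r.x;np.save("cad.npy",p)
for a in(p[3],.8,1.57,1.9,2.2): print(a,cad(p,fl(a,[0,.184,.04])))
print("bays",cad(p,[[0,.049,.006],[0,-.049,.006]]))
E
```

```text
[ 0.5163 -0.176   0.1873  0.1832]
[[ -1.2  -2.8]
 [  0.   -2. ]
 [  0.4   0.5]
 [ -0.5  -0.7]
 [ -0.2  -1.3]
 [ -1.   -1.6]
 [ -0.9   1. ]
 [ -0.6  -0.9]
 [ -1.9 -10.8]
 [ -0.5   0.3]
 [  1.   -0.2]
 [  0.7   0.2]]
0.18316293316132262 [[ 0.5021 -0.1012  0.1308]]
0.8 [[ 0.5159 -0.174   0.2179]]
1.57 [[ 0.5418 -0.3109  0.242 ]]
1.9 [[ 0.5525 -0.3674  0.2192]]
2.2 [[ 0.5606 -0.4099  0.1832]]
bays [[ 0.5071 -0.1278  0.006 ]
 [ 0.5254 -0.2241  0.006 ]]
```

```bash
cat >> h.py <<'E'
def go(target,ang=None,o=None):
    """world TCP target -> tool shift cm and roll deg (ang: wanted world angle of tool x, deg)"""
    from scipy.spatial.transform import Rotation as R
    o=o or bot.get_obs(); M=R.from_quat(o["tool_rot"]).as_matrix()
    sh=(np.atleast_2d(target)-o["eef_pos"])@M*100
    cur=np.degrees(np.arctan2(M[1,0],M[0,0])); print("pos",o["eef_pos"],"xang",round(cur,1),"clock",o["clock"])
    print(sh.round(2), None if ang is None else "roll %.1f"%(-((ang-cur+90)%180-90)))
E
python3 - <<'E'
from h import *
t=dict(np.load("top0.npz"));s=dict(np.load("scene0.npz"));p=np.load("cad.npy")
for z in(.115,.125,.135): print(z,ray(t,[(350.8,205.9)],z),ray(s,[(206,190)],z))
go([[.502,-.101,.245],[.502,-.101,.126]],-79.3)
E
```

```text
0.115 [[ 0.504  -0.1063]] [[ 0.4878 -0.1027]]
0.125 [[ 0.5027 -0.1044]] [[ 0.5017 -0.0984]]
0.135 [[ 0.5014 -0.1025]] [[ 0.5155 -0.0941]]
pos [ 0.1143 -0.4862  0.2445] xang -76.8 clock 0.1
[[-28.63 -46.56   0.  ]
 [-28.61 -46.56  11.9 ]] roll 2.5
```

>>> play_rows --motion '[{"fingers":0,"roll":2.5,"translation":[-28.6,-46.5,0]},{"fingers":0,"roll":2.5,"translation":[-28.6,-46.5,0]},{"fingers":0,"roll":2.5,"translation":[-28.6,-46.5,0]},{"fingers":0,"roll":2.5,"translation":[-28.6,-46.5,0]},{"fingers":0,"roll":2.5,"translation":[-28.6,-46.5,0]},{"fingers":0,"roll":2.5,"translation":[-28.6,-46.5,0]},{"fingers":0,"roll":2.5,"translation":[-28.6,-46.5,0]},{"fingers":0,"roll":2.5,"translation":[-28.6,-46.5,0]},{"fingers":0,"roll":2.5,"translation":[-28.6,-46.5,0]},{"fingers":0,"roll":2.5,"translation":[-28.6,-46.5,0]},{"fingers":0,"roll":2.5,"translation":[-28.6,-46.5,0]},{"fingers":0,"roll":2.5,"translation":[-28.6,-46.5,0]},{"fingers":0,"roll":2.5,"translation":[-28.6,-46.5,0]},{"fingers":0,"roll":2.5,"translation":[-28.6,-46.5,0]},{"fingers":0,"roll":2.5,"translation":[-28.6,-46.5,0]},{"fingers":0,"roll":2.5,"translation":[-28.6,-46.5,0]},{"fingers":0,"roll":2.5,"translation":[-28.6,-46.5,0]}]'

```text
clock: 1.52
eef_pos: [0.5005, -0.1028, 0.245]
tool_rot: [0.77, -0.638, -0.001, 0.0]
ft_force: [-0.7, -0.5, 0.7]
grip_width: 0.0423
```

Run:
```python
from h import *
go([[.502,-.102,.19],[.502,-.102,.125]],-79.3);print(bot.get_obs()["grip_width"])
```

```text
pos [ 0.5005 -0.1028  0.245 ] xang -79.3 clock 1.5167
[[-0.05 -0.17  5.5 ]
 [-0.05 -0.18 12.  ]] roll -0.0
0.04232331323085963
```

>>> play_rows --motion '[{"fingers":0,"translation":[0,-0.1,3]},{"fingers":0,"translation":[0,-0.1,6]},{"fingers":0,"translation":[0,-0.1,8]},{"fingers":0,"translation":[0,-0.1,9.5]},{"fingers":0,"translation":[0,-0.1,10.7]},{"fingers":0,"translation":[0,-0.1,11.6]},{"fingers":0,"translation":[0,-0.1,12]},{"fingers":0,"translation":[0,-0.1,12]}]'

```text
schema error: expected keys fingers, translation, roll
```

Run:
```python
from h import *
s=bot.camera("scene");cv2.imwrite("pics/s1.png",cv2.resize(s["pixels"][100:270,120:330,::-1],None,fx=3.5,fy=3.5,interpolation=cv2.INTER_CUBIC))
```

```text
(no output)
```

View pics/s1.png

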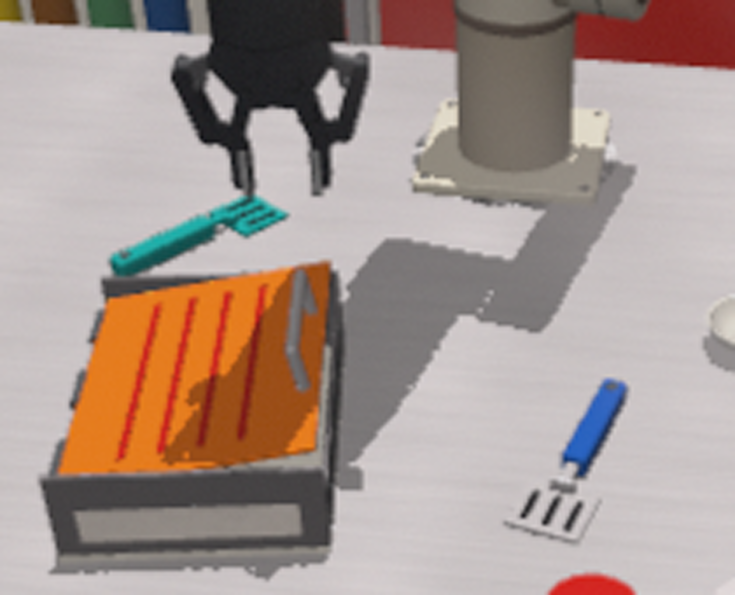

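The gripper hangs above the bar as planned (the bar is at crop (300,330)). The call was refused because each row needs a roll value. The gripper knuckles are wide, so I'll grip the bar near the fingertips.

>>> play_rows --motion '[{"fingers":0,"roll":0,"translation":[0,-0.1,3]},{"fingers":0,"roll":0,"translation":[0,-0.1,6]},{"fingers":0,"roll":0,"translation":[0,-0.1,8]},{"fingers":0,"roll":0,"translation":[0,-0.1,9.5]},{"fingers":0,"roll":0,"translation":[0,-0.1,10.7]},{"fingers":0,"roll":0,"translation":[0,-0.1,11.5]},{"fingers":0,"roll":0,"translation":[0,-0.1,11.7]},{"fingers":0,"roll":0,"translation":[0,-0.1,11.7]}]'

```text
clock: 2.23
eef_pos: [0.502, -0.1025, 0.1282]
tool_rot: [0.77, -0.639, -0.0, 0.0]
ft_force: [-1.1, 0.4, 0.2]
grip_width: 0.0427
```

Run:
```python
from h import *
s=bot.camera("scene");cv2.imwrite("pics/s2.png",cv2.resize(s["pixels"][120:260,120:280,::-1],None,fx=4.2,fy=4.2,interpolation=cv2.INTER_CUBIC))
```

```text
(no output)
```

View pics/s2.png

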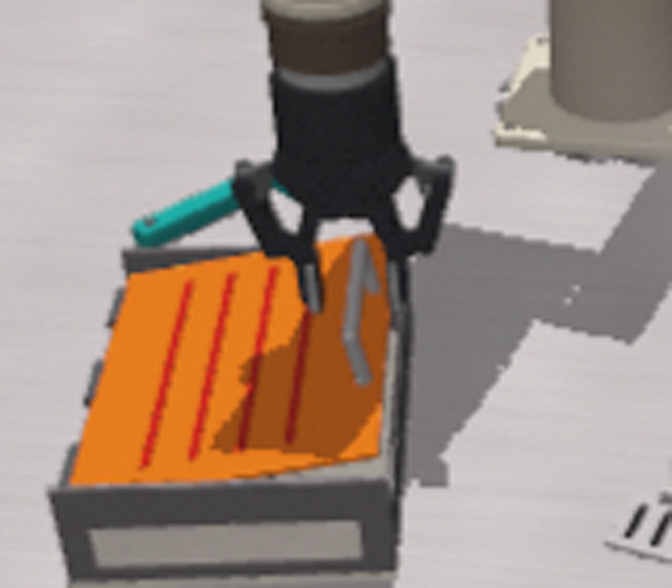

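The fingers at about (312,300) and (398,305) straddle the bar at (355,300), so I'll close.

>>> play_rows --motion '[{"fingers":0.6,"roll":0,"translation":[0,0,0]},{"fingers":1,"roll":0,"translation":[0,0,0]},{"fingers":1,"roll":0,"translation":[0,0,0]},{"fingers":1,"roll":0,"translation":[0,0,0]},{"fingers":1,"roll":0,"translation":[0,0,0]},{"fingers":1,"roll":0,"translation":[0,0,0]}]'

```text
clock: 2.78
eef_pos: [0.5031, -0.1016, 0.1287]
tool_rot: [0.77, -0.638, 0.0, -0.0]
ft_force: [-0.2, 0.7, 2.0]
grip_width: 0.0077
```

Run:
```python
from h import *
p=np.load("cad.npy");o=bot.get_obs();print(o["ft_force"],o["grip_width"])
b=cad(p,fl(p[3],[0,.184,.04]))[0]
a=np.array([.35,.5,.65,.8,.95,1.1,1.25,1.4,1.5,1.6,1.7])
P=np.vstack([cad(p,fl(x,[0,.184,.04])) for x in a])
go(o["eef_pos"]+P-b,-79.3,o)
```

```text
[-0.2156  0.7402  1.9819] 0.007703932820733358
pos [ 0.5031 -0.1016  0.1287] xang -79.3 clock 2.7833
[[  1.45  -0.    -2.78]
 [  3.13  -0.01  -5.05]
 [  5.14  -0.01  -7.03]
 [  7.42  -0.01  -8.7 ]
 [  9.92  -0.01 -10.01]
 [ 12.58  -0.01 -10.93]
 [ 15.36  -0.01 -11.44]
 [ 18.18  -0.01 -11.52]
 [ 20.05  -0.01 -11.35]
 [ 21.9   -0.01 -10.99]
 [ 23.7   -0.01 -10.44]] roll 0.0
```

>>> play_rows --motion '[{"fingers":1,"roll":0,"translation":[0.6,0,-1.4]},{"fingers":1,"roll":0,"translation":[1.45,0,-2.8]},{"fingers":1,"roll":0,"translation":[2.3,0,-4.0]},{"fingers":1,"roll":0,"translation":[3.1,0,-5.05]},{"fingers":1,"roll":0,"translation":[4.1,0,-6.1]},{"fingers":1,"roll":0,"translation":[5.1,0,-7.0]},{"fingers":1,"roll":0,"translation":[5.1,0,-7.0]}]'

```text
clock: 3.37
eef_pos: [0.5123, -0.1505, 0.2004]
tool_rot: [0.77, -0.638, -0.001, -0.002]
ft_force: [-2.7, 8.0, 9.2]
grip_width: 0.0074
```

Run:
```python
from h import *
s=bot.camera("scene");cv2.imwrite("pics/s3.png",cv2.resize(s["pixels"][80:260,110:290,::-1],None,fx=3,fy=3,interpolation=cv2.INTER_CUBIC))
```

```text
(no output)
```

View pics/s3.png

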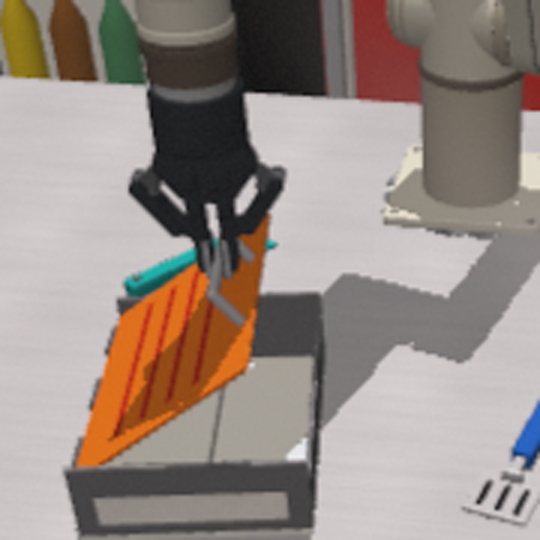

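>>> play_rows --motion '[{"fingers":1,"roll":0,"translation":[1.0,0,-1.1]},{"fingers":1,"roll":0,"translation":[2.15,0,-1.95]},{"fingers":1,"roll":0,"translation":[3.4,0,-2.7]},{"fingers":1,"roll":0,"translation":[4.7,0,-3.3]},{"fingers":1,"roll":0,"translation":[6.0,0,-3.8]},{"fingers":1,"roll":0,"translation":[7.4,0,-4.2]},{"fingers":1,"roll":0,"translation":[8.8,0,-4.5]},{"fingers":1,"roll":0,"translation":[10.2,0,-4.7]},{"fingers":1,"roll":0,"translation":[10.2,0,-4.7]}]'

```text
clock: 4.17
eef_pos: [0.5317, -0.2537, 0.2472]
tool_rot: [0.77, -0.638, 0.001, -0.0]
ft_force: [-1.3, -0.3, 8.0]
grip_width: 0.0074
```

>>> play_rows --motion '[{"fingers":1,"roll":0,"translation":[1.5,0,-0.2]},{"fingers":1,"roll":0,"translation":[2.9,0,-0.2]},{"fingers":1,"roll":0,"translation":[4.2,0,-0.1]},{"fingers":1,"roll":0,"translation":[5.5,0,0.1]},{"fingers":1,"roll":0,"translation":[6.6,0,0.3]},{"fingers":1,"roll":0,"translation":[6.6,0,0.3]}]'

```text
clock: 4.67
eef_pos: [0.5439, -0.3189, 0.2428]
tool_rot: [0.77, -0.638, 0.001, 0.0]
ft_force: [0.7, -2.2, 3.8]
grip_width: 0.0072
```

Run:
```python
from h import *
s=bot.camera("scene");cv2.imwrite("pics/s4.png",cv2.resize(s["pixels"][50:260,80:290,::-1],None,fx=2.8,fy=2.8,interpolation=cv2.INTER_CUBIC))
```

```text
(no output)
```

View pics/s4.png

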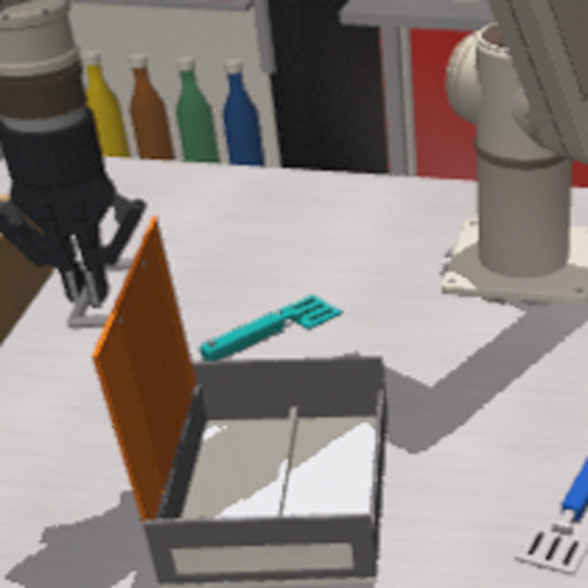

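>>> play_rows --motion '[{"fingers":1,"roll":0,"translation":[1.2,0,0.3]},{"fingers":1,"roll":0,"translation":[2.4,0,0.75]},{"fingers":1,"roll":0,"translation":[3.5,0,1.25]},{"fingers":1,"roll":0,"translation":[4.4,0,1.7]},{"fingers":1,"roll":0,"translation":[5.2,0,2.15]},{"fingers":1,"roll":0,"translation":[5.2,0,2.15]}]'

```text
clock: 5.22
eef_pos: [0.5536, -0.3704, 0.2193]
tool_rot: [0.77, -0.639, 0.001, 0.0]
ft_force: [2.5, -2.2, 2.2]
grip_width: 0.0077
```

>>> play_rows --motion '[{"fingers":0.6,"roll":0,"translation":[0,0,0]},{"fingers":0.6,"roll":0,"translation":[0,0,0]},{"fingers":0.6,"roll":0,"translation":[0.2,0,0]},{"fingers":0.6,"roll":0,"translation":[0.3,0,0]},{"fingers":0.6,"roll":0,"translation":[0.3,0,-1]},{"fingers":0.6,"roll":0,"translation":[0.5,0,-2]},{"fingers":0.6,"roll":0,"translation":[1,0,-4]},{"fingers":0.6,"roll":0,"translation":[1,0,-7]},{"fingers":0.6,"roll":0,"translation":[1,0,-10]},{"fingers":0.6,"roll":0,"translation":[1,0,-10]}]'

```text
clock: 6.05
eef_pos: [0.5562, -0.3787, 0.3292]
tool_rot: [0.77, -0.638, 0.006, -0.001]
ft_force: [-0.0, 0.4, 0.7]
grip_width: 0.0171
```

Run:
```python
from h import *
go([[.5,-.12,.31],[.476,.122,.26],[.476,.122,.12]],-104.2)
```

```text
pos [ 0.5562 -0.3787  0.3292] xang -79.3 clock 6.05
[[-26.48   0.72   1.68]
 [-50.75  -1.38   6.49]
 [-50.87  -1.26  20.49]] roll 24.9
```

>>> play_rows --motion '[{"fingers":0,"roll":5,"translation":[-4,0,0]},{"fingers":0,"roll":10,"translation":[-8,0,0]},{"fingers":0,"roll":15,"translation":[-12,0,0]},{"fingers":0,"roll":20,"translation":[-16,0,0.5]},{"fingers":0,"roll":24.9,"translation":[-20,0,1]},{"fingers":0,"roll":24.9,"translation":[-24,-0.3,2]},{"fingers":0,"roll":24.9,"translation":[-28,-0.5,3]},{"fingers":0,"roll":24.9,"translation":[-32,-0.7,5]},{"fingers":0,"roll":24.9,"translation":[-36,-1,7]},{"fingers":0,"roll":24.9,"translation":[-40,-1.2,9]},{"fingers":0,"roll":24.9,"translation":[-44,-1.3,11]},{"fingers":0,"roll":24.9,"translation":[-47,-1.3,14]},{"fingers":0,"roll":24.9,"translation":[-49,-1.3,17]},{"fingers":0,"roll":24.9,"translation":[-50.8,-1.3,20]},{"fingers":0,"roll":24.9,"translation":[-50.8,-1.3,20]},{"fingers":0,"roll":24.9,"translation":[-50.8,-1.3,20]}]'

```text
clock: 7.38
eef_pos: [0.4487, -0.0807, 0.1689]
tool_rot: [-0.634, 0.773, 0.01, 0.012]
ft_force: [-1.2, -0.4, -0.7]
grip_width: 0.0426
```

Run:
```python
from h import *
go([[.476,.122,.012]],-104.2)
s=bot.camera("scene");cv2.imwrite("pics/s5.png",cv2.resize(s["pixels"][50:270,80:370,::-1],None,fx=2.7,fy=2.7,interpolation=cv2.INTER_CUBIC))
# turner handle from the scene camera, for a cross-check
m=mask(s["pixels"],(108,120,60),(125,255,255));n,l,st,ce=cv2.connectedComponentsWithStats(m)
for i in range(1,n):
    if st[i,4]>60: print(st[i],ray(s,[ce[i]],.015))
```

```text
pos [ 0.4487 -0.0807  0.1689] xang -101.3 clock 7.3833
[[-19.91   1.28  16.32]] roll 2.9
[112   0  18  48 409] [[-1.4802 -1.2028]]
[ 94  73  16  32 212] [[-0.3715 -0.8269]]
[160  77  14  32 234] [[-0.37   -0.5141]]
[281 209  17  27 189] [[0.4702 0.1269]]
```

View pics/s5.png

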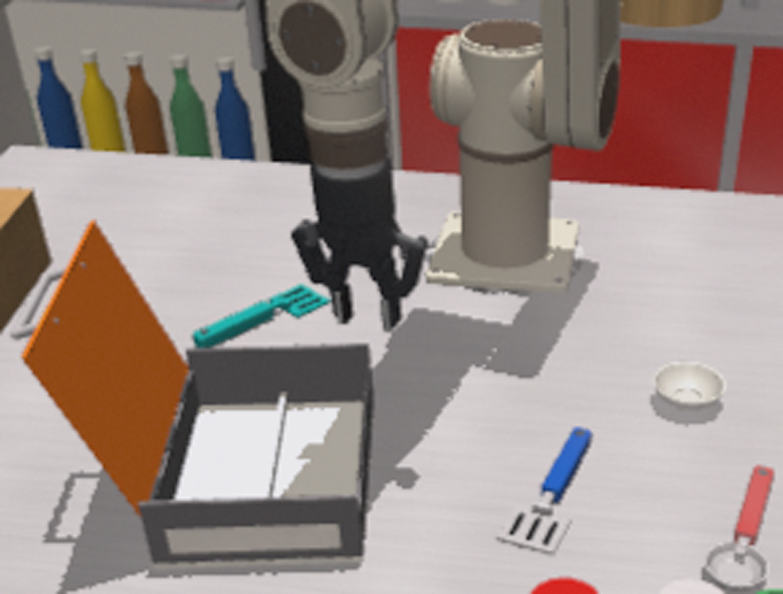

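The flap now stands open, leaning back with its top edge at about (90,225), and the bays are clear. The arm is short of the turner because it is slower than I planned. Continuing.

>>> play_rows --motion '[{"fingers":0,"roll":2.9,"translation":[-4,0.2,0]},{"fingers":0,"roll":2.9,"translation":[-8,0.4,0]},{"fingers":0,"roll":2.9,"translation":[-12,0.6,1]},{"fingers":0,"roll":2.9,"translation":[-16,0.8,3]},{"fingers":0,"roll":2.9,"translation":[-19,1.0,5]},{"fingers":0,"roll":2.9,"translation":[-20,1.0,8]},{"fingers":0,"roll":2.9,"translation":[-20,1.0,10]},{"fingers":0,"roll":2.9,"translation":[-20,1.0,10]},{"fingers":0,"roll":2.9,"translation":[-20,1.0,10]},{"fingers":0,"roll":2.9,"translation":[-20,1.0,10]}]'

```text
clock: 8.27
eef_pos: [0.4417, -0.0697, 0.1001]
tool_rot: [-0.634, 0.773, 0.022, 0.023]
ft_force: [0.2, -0.3, -0.3]
grip_width: 0.0423
```

Run:
```python
from h import *
go([[.478,.122,.018]],-104.2);print(bot.get_obs()["tool_rot"])
```

```text
pos [ 0.4417 -0.0697  0.1001] xang -101.3 clock 8.2667
[[-18.95   0.15   9.43]] roll 2.9
[-0.6339  0.7728  0.0219  0.0231]
```

It moved down but hardly sideways, with a tilt, which looks like a joint limit. Checking the joints.

Run:
```python
from h import *
o=bot.get_obs();print(o["joint_pos"],o["joint_vel"],o["tau"])
```

```text
[-0.1976  0.265  -0.372   0.9385  0.0636  3.1406] [ 0.0057  0.0895 -0.1108 -0.2151  0.0061 -0.0007] [ -0.0282 -34.5613  21.2699   0.2425   0.1991  -0.    ]
```

Joint 6 is at its limit, so I need the equivalent grasp a half turn the other way. I'll lift and unwind first.

>>> play_rows --motion '[{"fingers":0,"roll":-7,"translation":[0,0,-2]},{"fingers":0,"roll":-14,"translation":[0,0,-4]},{"fingers":0,"roll":-21,"translation":[0,0,-6]},{"fingers":0,"roll":-28,"translation":[0,0,-8]},{"fingers":0,"roll":-35,"translation":[0,0,-10]},{"fingers":0,"roll":-42,"translation":[0,0,-10]},{"fingers":0,"roll":-49,"translation":[0,0,-10]},{"fingers":0,"roll":-56,"translation":[0,0,-10]},{"fingers":0,"roll":-63,"translation":[0,0,-10]},{"fingers":0,"roll":-70,"translation":[0,0,-10]},{"fingers":0,"roll":-77,"translation":[0,0,-10]},{"fingers":0,"roll":-84,"translation":[0,0,-10]},{"fingers":0,"roll":-91,"translation":[0,0,-10]},{"fingers":0,"roll":-98,"translation":[0,0,-10]},{"fingers":0,"roll":-105,"translation":[0,0,-10]},{"fingers":0,"roll":-112,"translation":[0,0,-10]},{"fingers":0,"roll":-119,"translation":[0,0,-10]},{"fingers":0,"roll":-120,"translation":[0,0,-10]}]'

```text
clock: 9.77
eef_pos: [0.4415, -0.0761, 0.201]
tool_rot: [0.986, 0.164, 0.01, -0.03]
ft_force: [-0.9, -0.2, 0.4]
grip_width: 0.0429
```

Run:
```python
from h import *
o=bot.get_obs();print(o["joint_pos"],o["tool_rot"])
go([[.478,.122,.12],[.478,.122,.018]],75.8,o)
```

```text
[-0.2119  0.167  -0.2077  1.2001  0.0636  1.0293] [ 0.986   0.1639  0.0098 -0.0303]
pos [ 0.4415 -0.0761  0.201 ] xang 18.8 clock 9.7667
[[  9.61 -17.07   9.37]
 [  9.31 -16.5   19.55]] roll -57.0
```

The tool kept a 3.6° lean from that limit. It is harmless for this grasp, so I'll carry on.

>>> play_rows --motion '[{"fingers":0,"roll":-7,"translation":[1.5,-3,0]},{"fingers":0,"roll":-14,"translation":[3,-6,0]},{"fingers":0,"roll":-21,"translation":[5,-9,1]},{"fingers":0,"roll":-28,"translation":[7,-12,2]},{"fingers":0,"roll":-35,"translation":[8.5,-15,3]},{"fingers":0,"roll":-42,"translation":[9.6,-17,5]},{"fingers":0,"roll":-49,"translation":[9.6,-17,7]},{"fingers":0,"roll":-56,"translation":[9.5,-16.9,9]},{"fingers":0,"roll":-57,"translation":[9.5,-16.9,11]},{"fingers":0,"roll":-57,"translation":[9.5,-16.9,13]},{"fingers":0,"roll":-57,"translation":[9.5,-16.9,13]}]'

```text
clock: 10.68
eef_pos: [0.4753, 0.1219, 0.08]
tool_rot: [0.79, 0.613, 0.02, -0.024]
ft_force: [-0.4, 0.6, -0.4]
grip_width: 0.0426
```

Run:
```python
from h import *
o=bot.get_obs();print(o["joint_pos"],o["tool_rot"])
go([[.478,.122,.04],[.478,.122,.019]],75.8,o)
s=bot.camera("scene");cv2.imwrite("pics/s6.png",cv2.resize(s["pixels"][130:270,230:390,::-1],None,fx=4,fy=4,interpolation=cv2.INTER_CUBIC))
```

```text
[ 0.2159  0.352  -0.3071  0.8964  0.0596  0.4675] [ 0.7897  0.6127  0.0197 -0.0236]
pos [0.4753 0.1219 0.08  ] xang 75.6 clock 10.6833
[[-0.16  0.32  4.  ]
 [-0.29  0.34  6.09]] roll -0.2
```

View pics/s6.png

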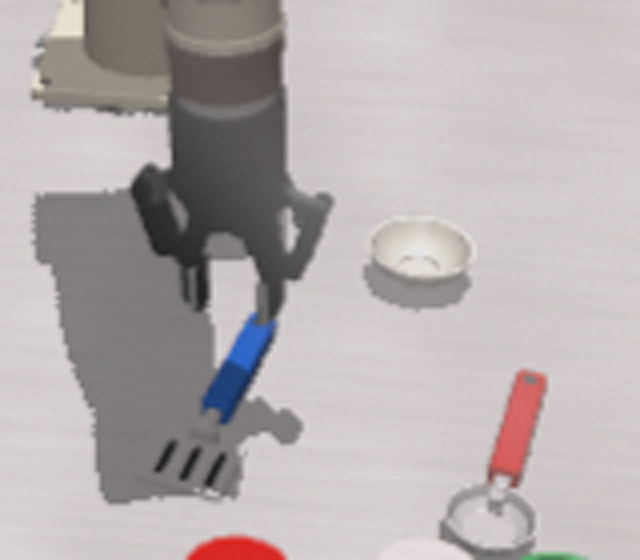

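>>> play_rows --motion '[{"fingers":0,"roll":0,"translation":[-0.1,0.3,2]},{"fingers":0,"roll":0,"translation":[-0.2,0.3,4]},{"fingers":0,"roll":0,"translation":[-0.2,0.3,5.2]},{"fingers":0,"roll":0,"translation":[-0.3,0.3,6]},{"fingers":0,"roll":0,"translation":[-0.3,0.3,6]},{"fingers":0.5,"roll":0,"translation":[-0.3,0.3,6]},{"fingers":1,"roll":0,"translation":[-0.3,0.3,6]},{"fingers":1,"roll":0,"translation":[-0.3,0.3,6]},{"fingers":1,"roll":0,"translation":[-0.3,0.3,6]},{"fingers":1,"roll":0,"translation":[-0.3,0.3,6]},{"fingers":1,"roll":0,"translation":[-0.3,0.3,6]}]'

```text
clock: 11.65
eef_pos: [0.4823, 0.1226, 0.0253]
tool_rot: [0.789, 0.613, 0.024, -0.021]
ft_force: [-0.9, -0.6, 6.0]
grip_width: 0.02
```

>>> play_rows --motion '[{"fingers":1,"roll":0,"translation":[0,0,-1]},{"fingers":1,"roll":0,"translation":[0,0,-2.5]},{"fingers":1,"roll":0,"translation":[0,0,-5]},{"fingers":1,"roll":0,"translation":[0,0,-8]},{"fingers":1,"roll":0,"translation":[0,0,-12]},{"fingers":1,"roll":0,"translation":[0,0,-15]},{"fingers":1,"roll":0,"translation":[0,0,-15]},{"fingers":1,"roll":0,"translation":[0,0,-15]}]'

```text
clock: 12.32
eef_pos: [0.4811, 0.1131, 0.1762]
tool_rot: [0.789, 0.613, 0.026, -0.021]
ft_force: [-0.3, 0.5, -2.0]
grip_width: 0.0199
```

Run:
```python
from h import *
o=bot.get_obs();print(o["joint_pos"],o["tool_rot"],o["ft_force"],o["grip_width"]);p=np.load("cad.npy")
g=cad(p,[[-.02,.049,0],[-.02,-.049,0]]);print(g)
def T(g,z): return [g[0],g[1],z]
go([T(g[1],.17),T(g[1],.05),T(g[0],.17)],100.7,o)
s=bot.camera("scene");t=bot.camera("top")
print(px(s,[o["eef_pos"]]))
a=cv2.resize(s["pixels"][90:240,220:370,::-1],(400,400));b=cv2.resize(t["pixels"][130:250,220:340,::-1],(400,400),interpolation=cv2.INTER_CUBIC)
cv2.imwrite("pics/s7.png",np.hstack([a,b]))
```

```text
[ 0.1957  0.251  -0.1684  1.1241  0.06    0.4458] [ 0.7891  0.6134  0.0257 -0.0207] [-0.3437  0.4531 -2.0347] 0.01991785057239826
[[ 0.4875 -0.1315  0.    ]
 [ 0.5057 -0.2278  0.    ]]
pos [0.4811 0.1131 0.1762] xang 75.7 clock 12.3167
[[-32.4   10.8   -1.53]
 [-33.19  10.81  10.45]
 [-23.54   6.65  -0.94]] roll -25.0
[[285.7993 175.8654]]
```

View pics/s7.png

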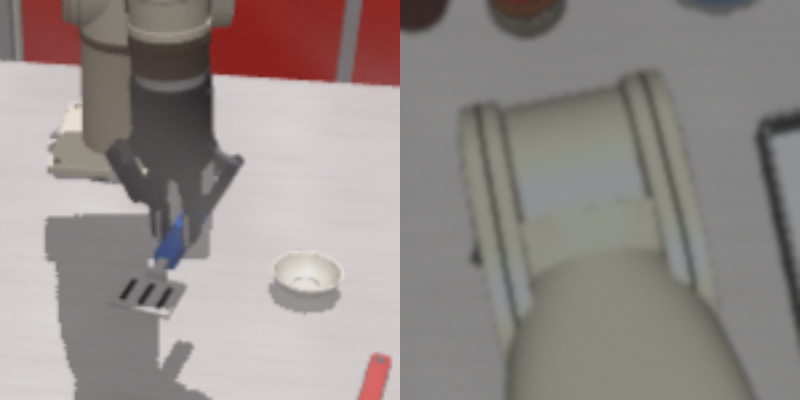

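The turner is held level (weight reads about 2 N). I'll take it over bay_b, slightly towards the rib to stay clear of the flap.

Run:
```python
from h import *
o=bot.get_obs();p=np.load("cad.npy");s=bot.camera("scene")
h=ray(s,[(275.5,199.9)],.153)[0];print("head-tcp",h-o["eef_pos"][:2],np.linalg.norm(h-o["eef_pos"][:2]))
g=cad(p,[[-.02,-.042,.17]]);print(g)
go([[.47,.0,.176],g[0]],100.7,o)
```

```text
head-tcp [ 0.0797 -0.0173] 0.08151684639928726
[[ 0.5044 -0.2209  0.17  ]]
pos [0.4788 0.1127 0.1729] xang 75.7 clock 12.4167
[[-11.1    1.93  -1.02]
 [-31.66  10.71  -1.78]] roll -25.0
```

>>> play_rows --motion '[{"fingers":1,"roll":-2,"translation":[-2,0.5,0]},{"fingers":1,"roll":-4,"translation":[-4,1,0]},{"fingers":1,"roll":-6,"translation":[-7,2,-0.3]},{"fingers":1,"roll":-9,"translation":[-10,3,-0.6]},{"fingers":1,"roll":-12,"translation":[-13,4,-0.8]},{"fingers":1,"roll":-15,"translation":[-16,5,-1]},{"fingers":1,"roll":-18,"translation":[-19,6,-1.2]},{"fingers":1,"roll":-21,"translation":[-22,7,-1.4]},{"fingers":1,"roll":-24,"translation":[-25,8.2,-1.6]},{"fingers":1,"roll":-25,"translation":[-28,9.5,-1.8]},{"fingers":1,"roll":-25,"translation":[-30,10.2,-1.8]},{"fingers":1,"roll":-25,"translation":[-31.3,10.6,-1.8]},{"fingers":1,"roll":-25,"translation":[-31.7,10.7,-1.8]},{"fingers":1,"roll":-25,"translation":[-31.7,10.7,-1.8]},{"fingers":1,"roll":-25,"translation":[-31.7,10.7,-1.8]}]'

```text
clock: 13.72
eef_pos: [0.5044, -0.22, 0.1698]
tool_rot: [0.637, 0.77, 0.027, -0.018]
ft_force: [-0.1, 0.7, -0.1]
grip_width: 0.0202
```

Run:
```python
from h import *
o=bot.get_obs();p=np.load("cad.npy");print(o["joint_pos"],o["tool_rot"],o["ft_force"])
g=cad(p,[[-.02,-.042,.08],[-.02,-.042,.031],[-.02,-.042,.026]])
go(g,100.7,o)
s=bot.camera("scene");cv2.imwrite("pics/s8.png",cv2.resize(s["pixels"][80:250,80:290,::-1],None,fx=3.5,fy=3.5,interpolation=cv2.INTER_CUBIC))
```

```text
[-0.4437  0.3975  0.0236  1.218   0.0617 -0.6319] [ 0.6374  0.7698  0.0273 -0.0178] [-0.1128  0.6661 -0.0941]
pos [ 0.5044 -0.22    0.1698] xang 100.8 clock 13.7167
[[-0.65 -0.19  8.95]
 [-0.96 -0.29 13.84]
 [-0.99 -0.29 14.34]] roll 0.1
```

View pics/s8.png

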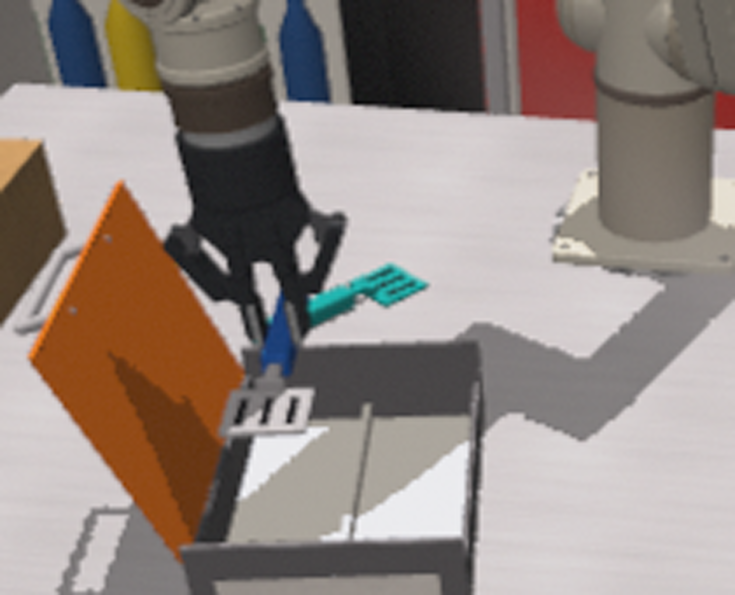

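The turner is above the hinge-side bay, its blade at (270,410), clear of the flap. Lowering gently.

>>> play_rows --motion '[{"fingers":1,"roll":0,"translation":[-0.1,0,2]},{"fingers":1,"roll":0,"translation":[-0.3,-0.1,4]},{"fingers":1,"roll":0,"translation":[-0.4,-0.1,6]},{"fingers":1,"roll":0,"translation":[-0.6,-0.2,8]},{"fingers":1,"roll":0,"translation":[-0.7,-0.2,10]},{"fingers":1,"roll":0,"translation":[-0.8,-0.2,11.5]},{"fingers":1,"roll":0,"translation":[-0.9,-0.3,12.5]},{"fingers":1,"roll":0,"translation":[-0.9,-0.3,13.2]},{"fingers":1,"roll":0,"translation":[-0.9,-0.3,13.5]},{"fingers":1,"roll":0,"translation":[-0.9,-0.3,13.5]}]'

```text
clock: 14.6
eef_pos: [0.505, -0.2214, 0.0352]
tool_rot: [0.637, 0.77, 0.027, -0.017]
ft_force: [-0.3, 0.6, -1.3]
grip_width: 0.0201
```

>>> play_rows --motion '[{"fingers":1,"roll":0,"translation":[0,0,0.2]},{"fingers":1,"roll":0,"translation":[0,0,0.35]},{"fingers":1,"roll":0,"translation":[0,0,0.45]},{"fingers":1,"roll":0,"translation":[0,0,0.45]}]'

```text
clock: 14.93
eef_pos: [0.5062, -0.2221, 0.0318]
tool_rot: [0.638, 0.77, 0.028, -0.015]
ft_force: [1.7, 0.4, 2.9]
grip_width: 0.0199
```

>>> play_rows --motion '[{"fingers":0.45,"roll":0,"translation":[0,0,0]},{"fingers":0.3,"roll":0,"translation":[0,0,0]},{"fingers":0.25,"roll":0,"translation":[0,0,0]},{"fingers":0.25,"roll":0,"translation":[0,0,0]},{"fingers":0.25,"roll":0,"translation":[0,0,-1]},{"fingers":0.25,"roll":0,"translation":[0,0,-3]},{"fingers":0.25,"roll":0,"translation":[0,0,-6]},{"fingers":0.25,"roll":0,"translation":[0,0,-9]},{"fingers":0.25,"roll":0,"translation":[0,0,-13]},{"fingers":0.25,"roll":0,"translation":[0,0,-16]},{"fingers":0.25,"roll":0,"translation":[0,0,-16]}]'

```text
clock: 15.85
eef_pos: [0.5071, -0.234, 0.1988]
tool_rot: [0.638, 0.77, 0.029, -0.01]
ft_force: [2.2, -0.8, 0.1]
grip_width: 0.032
```

Run:
```python
from h import *
o=bot.get_obs();print(o["joint_pos"],o["tool_rot"],o["ft_force"],o["grip_width"])
go([[.517,.316,.19],[.517,.316,.08]],77.2,o)
s=bot.camera("scene");p=np.load("cad.npy")
m=mask(s["pixels"],(100,110,40),(128,255,255));m[:150]=0;n,l,st,ce=cv2.connectedComponentsWithStats(m)
for i in range(1,n):
    if st[i,4]>40: print(st[i],ce[i],ray(s,[ce[i]],.02))
# spoon handle
t=bot.camera("top")
for c in(s,t):
    m=mask(c["pixels"],(0,120,60),(6,255,255))|mask(c["pixels"],(174,120,60),(180,255,255));n,l,st,ce=cv2.connectedComponentsWithStats(m)
    for i in range(1,n):
        if st[i,4]>90:
            w=ray(c,[ce[i]],.018)[0]
            if abs(w[0]-.5)<.06 and abs(w[1]-.32)<.06: print("spoon",st[i],w)
```

```text
[-0.4637  0.3833  0.0806  1.2739  0.0607 -0.651 ] [ 0.6377  0.7697  0.0289 -0.0097] [ 2.2003 -0.8085  0.1229] 0.03200676998568669
pos [ 0.5071 -0.234   0.1988] xang 100.8 clock 15.85
[[53.73 11.13  4.03]
 [53.16 10.77 15.01]] roll 23.6
[162 202  11  26 179] [167.067 214.162] [[ 0.4903 -0.2247]]
[ 181  275   57   45 1831] [209.5593 296.822 ] [[ 0.7745 -0.0304]]
spoon [353 224  13  24 157] [0.51   0.3216]
spoon [191 195  14  35 209] [0.5046 0.3193]
```

The turner handle is at (0.490,-0.225), as intended in bay_b. On to the spoon.

>>> play_rows --motion '[{"fingers":0.1,"roll":0,"translation":[3,0,0]},{"fingers":0,"roll":2,"translation":[7,0.8,0]},{"fingers":0,"roll":4,"translation":[11,1.8,0.5]},{"fingers":0,"roll":6,"translation":[15,2.8,0.8]},{"fingers":0,"roll":8,"translation":[19,3.8,1.2]},{"fingers":0,"roll":10,"translation":[23,4.8,1.6]},{"fingers":0,"roll":12,"translation":[27,5.6,2]},{"fingers":0,"roll":14,"translation":[31,6.4,2.4]},{"fingers":0,"roll":16,"translation":[35,7.2,2.8]},{"fingers":0,"roll":18,"translation":[39,8,3.2]},{"fingers":0,"roll":20,"translation":[43,8.8,3.6]},{"fingers":0,"roll":22,"translation":[47,9.6,4]},{"fingers":0,"roll":23.6,"translation":[51,10.4,5]},{"fingers":0,"roll":23.6,"translation":[53.5,11,7]},{"fingers":0,"roll":23.6,"translation":[53.5,11,10]},{"fingers":0,"roll":23.6,"translation":[53.3,11,13]},{"fingers":0,"roll":23.6,"translation":[53.3,11,14]},{"fingers":0,"roll":23.6,"translation":[53.3,11,14]}]'

```text
clock: 17.45
eef_pos: [0.51, 0.3182, 0.0802]
tool_rot: [0.782, 0.623, 0.018, -0.022]
ft_force: [-0.5, 0.0, -0.1]
grip_width: 0.0426
```

Run:
```python
from h import *
o=bot.get_obs();print(o["joint_pos"],o["tool_rot"],o["ft_force"],o["grip_width"])
go([[.519,.3165,.05],[.519,.3165,.024]],77.2,o)
```

```text
[ 0.534   0.5318 -0.011   0.9984  0.0496  0.7593] [ 0.7816  0.6231  0.0181 -0.0225] [-0.5164  0.0337 -0.1202] 0.042619962926199094
pos [0.51   0.3182 0.0802] xang 77.1 clock 17.45
[[-0.14  0.95  3.  ]
 [-0.28  0.99  5.6 ]] roll -0.1
```

>>> play_rows --motion '[{"fingers":0,"roll":0,"translation":[0,0.4,1]},{"fingers":0,"roll":0,"translation":[-0.1,0.8,2.5]},{"fingers":0,"roll":0,"translation":[-0.2,0.9,4]},{"fingers":0,"roll":0,"translation":[-0.2,0.9,5]},{"fingers":0,"roll":0,"translation":[-0.2,0.9,5.6]},{"fingers":0,"roll":0,"translation":[-0.2,0.9,5.6]}]'

```text
clock: 17.95
eef_pos: [0.5224, 0.3191, 0.0285]
tool_rot: [0.782, 0.623, 0.023, -0.022]
ft_force: [-0.5, -1.1, -0.8]
grip_width: 0.0425
```

>>> play_rows --motion '[{"fingers":0,"roll":0,"translation":[-0.2,-0.2,0.3]},{"fingers":0,"roll":0,"translation":[-0.2,-0.2,0.4]},{"fingers":0.5,"roll":0,"translation":[-0.2,-0.2,0.4]},{"fingers":1,"roll":0,"translation":[-0.2,-0.2,0.4]},{"fingers":1,"roll":0,"translation":[-0.2,-0.2,0.4]},{"fingers":1,"roll":0,"translation":[-0.2,-0.2,0.4]},{"fingers":1,"roll":0,"translation":[-0.2,-0.2,0.4]},{"fingers":1,"roll":0,"translation":[-0.2,-0.2,0.4]}]'

```text
clock: 18.62
eef_pos: [0.5207, 0.3188, 0.026]
tool_rot: [0.782, 0.623, 0.024, -0.022]
ft_force: [-0.7, -0.7, 5.6]
grip_width: 0.0197
```

>>> play_rows --motion '[{"fingers":1,"roll":0,"translation":[0,0,-1]},{"fingers":1,"roll":0,"translation":[0,0,-2.5]},{"fingers":1,"roll":0,"translation":[0,0,-5]},{"fingers":1,"roll":0,"translation":[0,0,-8]},{"fingers":1,"roll":0,"translation":[0,0,-12]},{"fingers":1,"roll":0,"translation":[0,0,-15]},{"fingers":1,"roll":0,"translation":[0,0,-15]},{"fingers":1,"roll":0,"translation":[0,0,-15]}]'

```text
clock: 19.28
eef_pos: [0.5201, 0.3095, 0.1775]
tool_rot: [0.782, 0.623, 0.026, -0.021]
ft_force: [-0.2, 1.0, -1.8]
grip_width: 0.0195
```

Run:
```python
from h import *
bot.camera("scene")
o=bot.get_obs();print(o["joint_pos"],o["ft_force"],o["grip_width"]);p=np.load("cad.npy")
s=bot.camera("scene");m=mask(s["pixels"],(0,120,60),(6,255,255));n,l,st,ce=cv2.connectedComponentsWithStats(m)
for i in range(1,n):
    if st[i,4]>40: print(st[i],ce[i])
print(px(s,[o["eef_pos"]]))
g=cad(p,[[-.02,.049,.17]]);print(g);go(g,100.7,o)
```

```text
[0.5129 0.4511 0.1211 1.2007 0.0504 0.7388] [-1.0677 -0.7592 -1.9798] 0.020095153989315464
[   0    0   39   40 1006] [19.0517 18.8926]
[ 39   0  23  41 527] [48.8824 21.3093]
[148   0  18  50 566] [156.0053  26.9929]
[234   0   4  38 122] [235.4754  18.5656]
[255   0   3  39 117] [256.  19.]
[275   0  23  40 692] [283.6503  17.6329]
[508   0  13  11  60] [515.3833   2.5167]
[ 485    0   75  154 7152] [529.5277  85.5984]
[227  60  23  54 867] [236.1696  87.2007]
[ 284   65   66   56 2490] [321.8647  95.8514]
[ 385   70  111   59 5044] [440.5321  98.4859]
[356 178  12  27 166] [362.1205 191.5361]
[419 223  12  13 102] [424.0392 228.5098]
[275 264  28  25 570] [288.6439 276.1825]
[318 276  33  44 938] [332.8667 299.6045]
[[362.4904 190.4147]]
[[ 0.4875 -0.1315  0.17  ]]
pos [0.5188 0.3089 0.1752] xang 77.1 clock 19.3333
[[-43.57   6.77  -2.31]] roll -23.6
```

The spoon is held (handle at (362,191) with the gripper, -2 N). Carrying it over bay_a.

>>> play_rows --motion '[{"fingers":1,"roll":0,"translation":[-2,0.2,0]},{"fingers":1,"roll":-2,"translation":[-5,0.5,0]},{"fingers":1,"roll":-4,"translation":[-8,1,-0.3]},{"fingers":1,"roll":-6,"translation":[-11.5,1.5,-0.5]},{"fingers":1,"roll":-8,"translation":[-15,2,-0.8]},{"fingers":1,"roll":-10,"translation":[-18.5,2.6,-1]},{"fingers":1,"roll":-12,"translation":[-22,3.2,-1.2]},{"fingers":1,"roll":-14,"translation":[-25.5,3.8,-1.4]},{"fingers":1,"roll":-16,"translation":[-29,4.4,-1.6]},{"fingers":1,"roll":-18,"translation":[-32,5,-1.8]},{"fingers":1,"roll":-20,"translation":[-35,5.5,-1.9]},{"fingers":1,"roll":-22,"translation":[-38,6,-2]},{"fingers":1,"roll":-23.6,"translation":[-40.5,6.4,-2.2]},{"fingers":1,"roll":-23.6,"translation":[-42.5,6.7,-2.3]},{"fingers":1,"roll":-23.6,"translation":[-43.6,6.8,-2.3]},{"fingers":1,"roll":-23.6,"translation":[-43.6,6.8,-2.3]},{"fingers":1,"roll":-23.6,"translation":[-43.6,6.8,-2.3]},{"fingers":1,"roll":-23.6,"translation":[-43.6,6.8,-2.3]}]'

```text
clock: 20.88
eef_pos: [0.4873, -0.1307, 0.1688]
tool_rot: [0.637, 0.77, 0.027, -0.018]
ft_force: [0.7, 0.2, -1.7]
grip_width: 0.0202
```

Run:
```python
from h import *
p=np.load("cad.npy");o=bot.get_obs();print(o["joint_pos"],o["ft_force"],o["grip_width"])
go(cad(p,[[-.02,.049,.08],[-.02,.049,.036]]),100.7,o)
```

```text
[-0.2985  0.3048 -0.1149  1.1627  0.0637 -0.4869] [ 0.7453  0.2438 -1.6684] 0.020202054830964607
pos [ 0.4873 -0.1307  0.1688] xang 100.8 clock 20.8833
[[-0.64 -0.17  8.85]
 [-0.91 -0.26 13.25]] roll 0.1
```

>>> play_rows --motion '[{"fingers":1,"roll":0,"translation":[-0.1,0,2]},{"fingers":1,"roll":0,"translation":[-0.3,-0.1,4]},{"fingers":1,"roll":0,"translation":[-0.4,-0.1,6]},{"fingers":1,"roll":0,"translation":[-0.6,-0.2,8]},{"fingers":1,"roll":0,"translation":[-0.7,-0.2,10]},{"fingers":1,"roll":0,"translation":[-0.8,-0.2,11.5]},{"fingers":1,"roll":0,"translation":[-0.9,-0.3,12.5]},{"fingers":1,"roll":0,"translation":[-0.9,-0.3,13.2]},{"fingers":1,"roll":0,"translation":[-0.9,-0.3,13.4]},{"fingers":1,"roll":0,"translation":[-0.9,-0.3,13.4]}]'

```text
clock: 21.72
eef_pos: [0.4878, -0.1322, 0.0352]
tool_rot: [0.637, 0.77, 0.027, -0.017]
ft_force: [0.2, 0.6, -1.2]
grip_width: 0.0197
```

>>> play_rows --motion '[{"fingers":1,"roll":0,"translation":[0,0,0.2]},{"fingers":1,"roll":0,"translation":[0,0,0.3]},{"fingers":1,"roll":0,"translation":[0,0,0.4]},{"fingers":1,"roll":0,"translation":[0,0,0.4]}]'

```text
clock: 22.05
eef_pos: [0.4891, -0.1327, 0.0323]
tool_rot: [0.638, 0.77, 0.028, -0.015]
ft_force: [2.0, 0.3, 3.6]
grip_width: 0.02
```

Contact is at the expected height, so I'll release and retract.

>>> play_rows --motion '[{"fingers":0.45,"roll":0,"translation":[0,0,0]},{"fingers":0.3,"roll":0,"translation":[0,0,0]},{"fingers":0.25,"roll":0,"translation":[0,0,0]},{"fingers":0.25,"roll":0,"translation":[0,0,0]},{"fingers":0.25,"roll":0,"translation":[0,0,-1]},{"fingers":0.25,"roll":0,"translation":[0,0,-3]},{"fingers":0.25,"roll":0,"translation":[0,0,-6]},{"fingers":0.25,"roll":0,"translation":[0,0,-10]},{"fingers":0.25,"roll":0,"translation":[0,0,-14]},{"fingers":0.25,"roll":0,"translation":[0,0,-18]},{"fingers":0.25,"roll":0,"translation":[14,0,-18]},{"fingers":0.25,"roll":0,"translation":[14,0,-18]},{"fingers":0.25,"roll":0,"translation":[14,0,-18]},{"fingers":0.25,"roll":0,"translation":[14,0,-18]},{"fingers":0.25,"roll":0,"translation":[14,0,-18]},{"fingers":0.25,"roll":0,"translation":[14,0,-18]}]'

```text
clock: 23.38
eef_pos: [0.4599, -0.006, 0.2201]
tool_rot: [0.637, 0.77, 0.027, -0.016]
ft_force: [-0.6, -1.0, 0.3]
grip_width: 0.0319
```

Run:
```python
from h import *
s=bot.camera("scene");t=bot.camera("top")
a=cv2.resize(s["pixels"][100:300,80:280,::-1],(400,400),interpolation=cv2.INTER_CUBIC)
b=cv2.resize(t["pixels"][135:275,310:450,::-1],(400,400),interpolation=cv2.INTER_CUBIC)
c=cv2.resize(s["pixels"][150:350,160:440,::-1],(280,200));d=cv2.resize(t["pixels"][80:320,120:450,::-1],(275,200))
lo=np.zeros((200,800,3),np.uint8);lo[:,:280]=c;lo[:,400:675]=d
cv2.imwrite("pics/fin.png",np.vstack([np.hstack([a,b]),lo]));print(bot.get_obs()["ft_force"])
# bystander shift vs. start: image difference in the bystander area
s0=dict(np.load("scene0.npz"))["pixels"];
for nm,(y0,y1,x0,x1) in dict(bowl=(270,325,175,245),jar=(262,318,270,308),cancup=(262,320,316,390),sauce=(220,292,398,435)).items():
    print(nm,np.abs(s0[y0:y1,x0:x1].astype(int)-s["pixels"][y0:y1,x0:x1]).mean().round(2))
```

```text
[ 0.5115 -0.2753  0.8647]
bowl 6.1
jar 5.67
cancup 7.35
sauce 5.88
```

View pics/fin.png

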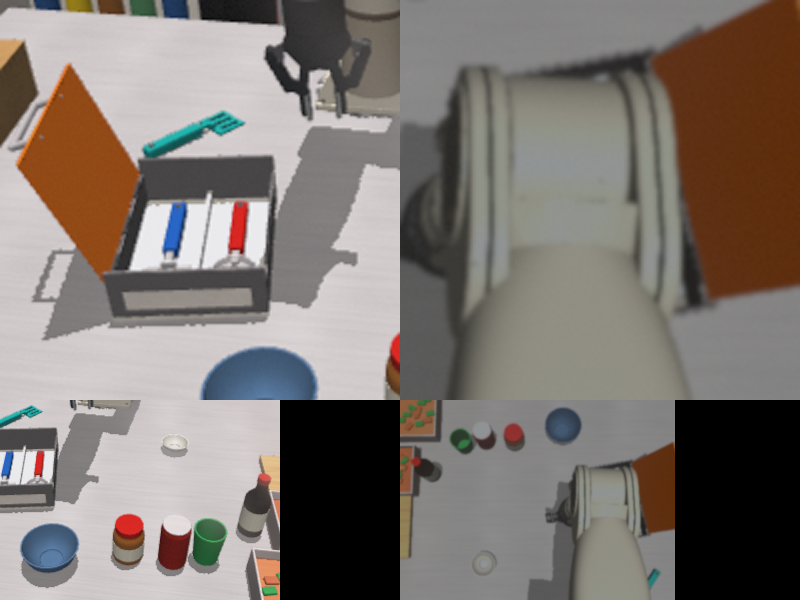

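The picture shows the flap standing open, top edge at (65,70). The blue turner at (175,230) and red spoon at (238,230) lie either side of the rib, and the bystanders are in place. Handing in.

```bash
python3 -c "
from workcell import bot
print(bot.job_done(), bot.get_obs()['clock'])"
```

```text
the job is handed in; nothing more can be done
the job is handed in; nothing more can be done
```

The job is handed in, at about 23.5 s on the robot's clock. I gripped the flap's bar and swung the flap to about 1.9 rad, past upright, where it stays. I then laid the blue-handled turner in the hinge-side bay and the red-handled spoon in the other bay. I lowered each until light floor contact (about 3–4 N) before letting go.

**Last checks:**
- **Placement:** the final scene picture shows the flap open and a tool on each side of the rib. The near end wall hides part of the heads, so I judged that they lie flat from the contact heights and the visible handles. The arm blocked the top camera's view of the bays.
- **Bystanders:** the bottles and crockery look unmoved. The before/after image differences were uniformly small for the bowl, jar, can, cup and sauce bottle. I checked the white dish by eye only.
- **Forces:** the highest end-of-call reading was about 12 N, while opening the flap.

**What went wrong:** one move call was refused for a missing roll value. On the way to the turner, the last joint hit its range limit. I unwound it and took the grasp a half turn round, which left the tool leaning about 3.6° for the rest of the job.

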